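Seat the lids, heft two sample jars, present the heavier

TASK

On the dark mat stand two sample jars, one with a green and one with an orange lid; press both lids fully home first. Then lift the green jar well clear of the mat, set it back upright on the mat, and lift the orange jar likewise, to feel which is heavier. Finish while holding the heavier jar upright in the gripper, about a hand's width (10 cm) above the middle of the blue tray, with the lighter jar standing upright on the mat, both lids still home, jars never tipped and the other things on the bench left alone.

Things in the scene. Friction and masses are not known exactly. Their poses are not given: they have to be found in the camera images.
- jar_green: loose sample jar, white wall 47 mm across, 56 mm tall, narrower green lid; 68 mm tall with the lid home. Origin: centre of its underside, z up. Upright on the mat; jar axes 120 mm or more apart. A hidden metal sample inside: one jar weighs 0.19-0.24 kg in all, the other 0.45-0.60, either may be heavy. Grip the white wall (about 28 mm above the underside), not the lid: it would pull up.
- jar_orange: loose sample jar, white wall 47 mm across, 56 mm tall, narrower orange lid; 68 mm tall with the lid home. Origin: centre of its underside, z up. Upright on the mat; jar axes 120 mm or more apart. A hidden metal sample inside: one jar weighs 0.19-0.24 kg in all, the other 0.45-0.60, either may be heavy. Grip the white wall (about 28 mm above the underside), not the lid: it would pull up.
- lid_green (a joint): how far the green push-on lid stands proud of its home position, m: 0 = fully home, 0.006 = highest; starts at 0.0035 to 0.006. It slides straight down on the jar's axis against about 6 N of friction, hits a hard stop when home, and stays where it is left.
- lid_orange (a joint): how far the orange push-on lid stands proud of its home position, m: 0 = fully home, 0.006 = highest; starts at 0.0035 to 0.006. It slides straight down on the jar's axis against about 6 N of friction, hits a hard stop when home, and stays where it is left.
- lid_green_top (a point): centre of the flat top of the green lid (42 mm diameter, 12 mm thick): 68 mm above the jar's underside when home, up to 6 mm more when proud
- lid_orange_top (a point): centre of the flat top of the orange lid, the same shape as the green one
- mat: dark rubber mat fixed to the bench, 150 mm (its x) by 290 mm (its y), 3 mm thick. Origin: centre of its underside, on the bench top. The jars stand in a row along its y, about 70 mm either side of the middle. It may lie to the left or the right, the tray on the other side.
- tray: empty shallow blue open tray fixed on the bench, 150 mm (its x) by 210 mm (its y), 22 mm tall, wall 4 mm. Origin: centre of its underside.
- beaker: bystander: small clear beaker, 52 mm across, 66 mm tall, loose, behind the work on the right; origin: centre of its underside
- slide_box: bystander: small dark blue box with a pale lid, 37 x 84 x 32 mm, loose, far right; origin: centre of its underside
- forceps: bystander: steel scissor-handled forceps lying flat, 152 x 73 x 8 mm, loose, far left; origin: centre of its underside
Things that resemble listed ones, but are neither listed nor needed, are in the scene too. What is shaped like the jar_green but yellow is not meant.

How it is judged:
By the outcome, as a careful person would: the job done as asked, in the order asked, and still so for the second after the job is handed in, while the arm keeps its last pose, push and grip.
It also fails if it takes over 72 s, if anything falls off the work surface, if the arm or the gripper's body presses on something with over 40 N, if the wrist force passes 120 N, or if a joint passes its speed limit or range.

ROBOT

A 6-joint arm with a two-finger parallel gripper is mounted at the origin on a cart in front of the work surface, level with it; the furniture and walls round the work are solid. World frame = base frame: x ahead of the robot, y to its left, z up, the work surface at z = 0. Lengths are in m, angles in rad, forces in N, time in s.
With the tool pointing down it reaches from about 0.425 to 1.125 m from the base axis. Payload 14.9 kg.
Tool frame: the origin (TCP) lies between the finger pads; the fingertips stand 19 mm ahead of it and the grasp point (between the pads) is the TCP (arm.tcp_to_tips is the distance from the TCP to the fingertips, in m); z points along the fingers, y is the line along which they close (so a half turn about z gives the same grasp; the last joint's range is limited). The gripper opens to 91 mm and grips with 3 to 60 N. Pads are 32 mm wide; open, the fingers measure 118 mm over their backs; the gripper's body (76 mm by 178 mm) begins 60 mm behind the grasp point.
Start: joints at [1.112, 0.379, 1.734, -0, 1.028, -0.033], TCP at [0.289, 0.638, 0.212] pointing down, gripper open.
Joint ranges: [-2.77, 2.77], [-0.74, 2.19], [0, 2.66], [-1.06, 4.2], [0.31, 2.87], [-3.08, 3.08]. Speed limits (rad/s): [1.89, 1.89, 2.39, 3.14, 3.14, 3.14].

INTERFACE

Orientations are given as a unit quaternion [w, x, y, z].
In Python, from plant import arm, imaging gives the robot as it stands.
- The arm moves only by the tool move_arm, never from a script. Its argument "rows" is a list that holds one entry, the list of rows, each a list of 5 numbers: the shift along the world's x, y, z in cm, then the turn about the world's z in rad, then the finger opening in cm, from 0 to 9.12. In form: [[[x, y, z, twist, grip], ...]]. A call has 1 to 8 rows; each row is the pose to reach, as a shift and turn from the pose commanded when the call began; what a row does not reach only later rows make up. A row lasts 1/12 s, in which the tool goes at most 41.7 mm and 7.16 degrees, less where a joint would pass 70% of its speed; a pose out of reach is approached as far as the arm can. A call with a gripper value outside its range is refused whole. The fingers move at their own pace and stop on an object; "newtons" is the grip in N (left out, the last holds). Time passes only in rows, so rows that repeat a pose let the fingers close. It gives the time, the measured TCP pose, the force, the opening and the grip force at its end, in the units of the state.
- arm.get_obs(): the state, without advancing time (a new reading comes with each control period).
- imaging.camera(name): name is "side" or "top"; returns a dict with "image" (384x512x3 uint8, blue, green, red), "fovy" (degrees; the focal length in pixels is half the picture's height over the tangent of half this angle, whatever the lens; pixels are square), "cx", "cy" (the principal point, pixels), "D" ([k1, k2, p1, p2, k3] as OpenCV has them; the pictures are not rectified), "R" (3x3) and "t" (3): a world point X has camera coordinates R X + t. Camera axes: x right, y down, z forward; pixel columns grow to the right and rows downward; lengths in m; the calibration is good to about 2 mm. A picture is of the moment at which its call begins. There is no depth.
- arm.finish_job(): hands the job in; it is judged then, once.
The state is a dict: "clock": time; "q": joint angles; "joint_velocities": joint speeds; "effort": joint torques, N m; "eef_pos": TCP position; "tool_rot": TCP orientation; "ft_force": force on the tool from outside, world axes, zero at the start; "moment": the same for the moment, N m; "gripper_width": finger opening in m; "finger_force": force on a finger pad.
Only numpy, scipy, OpenCV 4.12 (cv2) and the standard library are available. Lean on these libraries where they do the work, as an engineer would, in place of code of your own. Each camera call takes 0.05 s, during which the arm holds its last target. There are 200 camera calls.

## Working session

There is one attempt and no reset: what is moved stays moved. The work goes in short steps, Python scripts to look and compute and a tool call to move; the robot and the scene stay as the last step left them, time stands still between calls to the robot, and variables do not carry over. Pictures are saved under pics/ and viewed, at most 13 in all, crops included, and the job is handed in when it is done.

Besides the shell and the picture viewer there is one more tool, called after "Request:" by a JSON object that holds its "op" and its "data". move_arm: Moves the arm, as the interface text tells. Its arguments: {"type":"object","properties":{"rows":{"type":"array"},"newtons":{"type":"number"}},"required":["rows"]}

```bash
mkdir -p pics
python3 - <<'E'
from plant import arm, imaging
import cv2,numpy as np
for n in("side","top"):
    c=imaging.camera(n); cv2.imwrite(f"pics/{n}0.png",c["image"])
    print(n,c["fovy"],c["cx"],c["cy"],c["D"],np.round(c["R"],3).tolist(),c["t"], -np.array(c["R"]).T@c["t"])
o=arm.get_obs();print(o)
E
python3 - <<'E'
import cv2,numpy as np
a=cv2.imread('pics/side0.png');b=cv2.imread('pics/top0.png')
E
ls
```

```text
side 51.487310484375755 254.81335251649926 183.14373801150506 [0.00095425 0.         0.         0.         0.        ] [[-0.981, -0.192, -0.001], [-0.072, 0.374, -0.925], [0.178, -0.907, -0.381]] [0.52095253 0.11977124 1.33018445] [0.28327191 1.26216473 0.61791954]
top 43.89455563854537 252.86743121273642 188.16379496209984 [-0.10496828  0.          0.          0.          0.        ] [[0.236, -0.972, 0.007], [-0.763, -0.19, -0.618], [0.602, 0.14, -0.786]] [-0.127198    0.4632291   1.64376151] [-0.60642308 -0.26620223  1.57927194]
{'clock': 0.1, 'q': array([ 1.11172692e+00,  3.79374786e-01,  1.73470955e+00, -1.33153526e-05,
        1.02850985e+00, -3.32928001e-02]), 'joint_velocities': array([-0.00037818, -0.00026389, -0.00042578, -0.00107074,  0.00048809,
        0.00138794]), 'effort': array([-2.24246622e-03, -7.65037394e+01, -4.35290337e+01,  6.51724963e-02,
        3.98355117e-02, -7.43728083e-05]), 'eef_pos': array([0.28896551, 0.63718234, 0.21114716]), 'tool_rot': array([-1.16508420e-04,  2.11280489e-01,  9.77425344e-01, -4.87055913e-04]), 'ft_force': array([-1.53932772e-04, -3.91266760e-01, -9.71044517e-02]), 'moment': array([ 0.01543547, -0.01836056, -0.00995859]), 'finger_force': 0.0, 'gripper_width': 0.09116735291198093}
pics
```

View pics/top0.png

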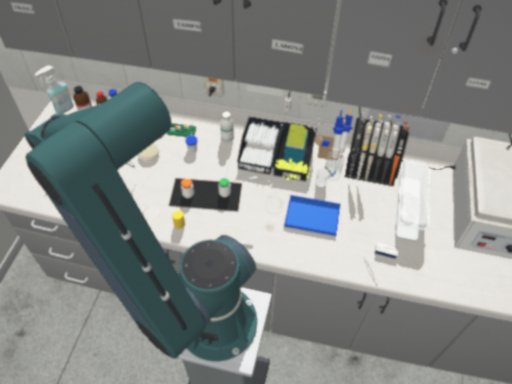

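View pics/side0.png

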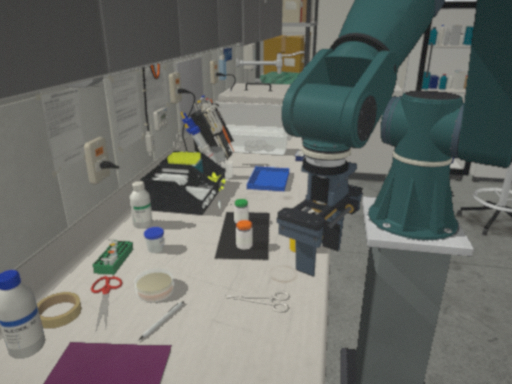

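The top view shows the mat at about (172–241, 180–209). The orange lid is at (187,184), the green lid at (224,184), a yellow lookalike stands off the mat at (178,218), and the tray is at (313,215). The side view shows orange at (244,228), green at (241,205) and the tray at (270,178). Only the two lids on the dark mat fit the description. I'll measure them and confirm in a crop.

```bash
cat > h.py <<'E'
import cv2,numpy as np
from plant import arm,imaging
class Cam:
    def __init__(s,n):
        c=imaging.camera(n);s.im=c["image"];f=s.im.shape[0]/2/np.tan(np.radians(c["fovy"])/2)
        s.K=np.array([[f,0,c["cx"]],[0,f,c["cy"]],[0,0,1.]]);s.D=np.array(c["D"]);s.R=np.array(c["R"]);s.t=np.array(c["t"]);s.C=-s.R.T@s.t
        s.hsv=cv2.cvtColor(s.im,cv2.COLOR_BGR2HSV)
    def ray(s,p):
        u=cv2.undistortPoints(np.array([[p]],float),s.K,s.D)[0,0];d=s.R.T@np.array([u[0],u[1],1]);return d/np.linalg.norm(d)
    def plane(s,p,z):
        d=s.ray(p);return s.C+d*(z-s.C[2])/d[2]
    def proj(s,X): return cv2.projectPoints(np.array(X,float).reshape(-1,3),cv2.Rodrigues(s.R)[0],s.t,s.K,s.D)[0][:,0]
    def mask(s,lo,hi,win):
        m=cv2.inRange(s.hsv,np.array(lo),np.array(hi));w=np.zeros_like(m);x0,y0,x1,y1=win;w[y0:y1,x0:x1]=m[y0:y1,x0:x1]
        n,l,st,ce=cv2.connectedComponentsWithStats(w)
        if n<2: return None
        i=1+st[1:,4].argmax();return (l==i).astype(np.uint8),st[i],ce[i]
def tri(a,pa,b,pb):
    A,r=np.zeros((3,3)),np.zeros(3)
    for c,p in((a,pa),(b,pb)):
        d=c.ray(p);P=np.eye(3)-np.outer(d,d);A+=P;r+=P@c.C
    X=np.linalg.solve(A,r);return X,[float(np.linalg.norm(c.proj(X)[0]-p)) for c,p in((a,pa),(b,pb))]
COL={"green":((45,90,50),(85,255,255)),"orange":((4,150,120),(16,255,255)),"blue":((100,170,80),(125,255,255))}
E
cat > m.py <<'E'
from h import *
t,s=Cam("top"),Cam("side")
W={"green":((205,165,245,200),(225,190,260,230)),"orange":((170,165,205,200),(225,212,265,250)),"blue":((270,185,350,245),(240,155,300,200))}
for k in COL:
    A=t.mask(*COL[k],W[k][0]);B=s.mask(*COL[k],W[k][1])
    print(k,A[1],A[2].round(1),B[1],B[2].round(1)); X,e=tri(t,A[2],s,B[2]);print(X.round(4),np.round(e,2))
    if k=="blue":
        for c,m,z in((t,A,.022),(s,B,.022)):
            h=cv2.convexHull(cv2.findContours(m[0],0,2)[0][0]); q=cv2.approxPolyDP(h,4,True)[:,0]
            print(q.tolist(),[c.plane(p,z)[:2].round(3).tolist() for p in q])
m=t.mask((0,0,0),(180,255,60),(160,170,250,215))
h=cv2.convexHull(cv2.findContours(m[0],0,2)[0][0]);q=cv2.approxPolyDP(h,4,True)[:,0]
print("mat",q.tolist(),[t.plane(p,.003)[:2].round(3).tolist() for p in q])
m=s.mask((0,0,0),(180,255,60),(205,200,280,262))
h=cv2.convexHull(cv2.findContours(m[0],0,2)[0][0]);q=cv2.approxPolyDP(h,4,True)[:,0]
print("mat side",q.tolist(),[s.plane(p,.003)[:2].round(3).tolist() for p in q])
a=cv2.resize(t.im[165:235,155:265],None,fx=5,fy=5,interpolation=2);b=cv2.resize(s.im[190:265,200:310],None,fx=5,fy=5,interpolation=2)
cv2.imwrite("pics/crop1.png",np.vstack([a,b])[:, :])
E
python3 m.py; python3 -c "
import cv2;a=cv2.imread('pics/crop1.png');cv2.imwrite('pics/crop1.png',cv2.resize(a,None,fx=.8,fy=.8))"
```

```text
green [219 179  10   8  57] [223.7 182.2] [235 199  12   8  75] [240.8 202.5]
[0.5521 0.1259 0.0691] [0.1  0.13]
orange [181 180  11   7  62] [185.8 182.6] [236 221  16   9 109] [243.7 224.6]
[0.5098 0.2742 0.072 ] [0.06 0.08]
blue [ 286  197   53   37 1424] [312.4 215.1] [255 170  33  18 447] [271.4 178.3]
[ 0.5134 -0.2508  0.0121] [1.   0.97]
[[292, 197], [337, 205], [334, 233], [287, 225]] [[0.581, -0.155], [0.585, -0.341], [0.447, -0.347], [0.44, -0.162]]
[[255, 181], [262, 170], [287, 171], [283, 186], [259, 186]] [[0.565, -0.179], [0.56, -0.308], [0.454, -0.316], [0.449, -0.149], [0.54, -0.132]]
mat [[177, 180], [239, 185], [236, 208], [171, 203]] [[0.566, 0.34], [0.604, 0.076], [0.485, 0.058], [0.444, 0.324]]
mat side [[267, 214], [266, 257], [220, 254], [228, 214]] [[0.477, 0.061], [0.436, 0.323], [0.566, 0.333], [0.607, 0.086]]
```

View pics/crop1.png

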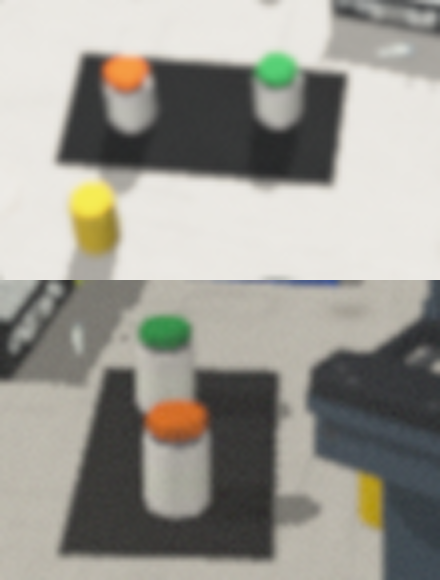

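The crop confirms the two targets: the orange-lidded and green-lidded white jars both stand on the mat, and the all-yellow one off the mat is the decoy. Lid heights triangulate to 69 and 72 mm, which is plausible, and reach is about 0.57 m, which is in range. I'll move over the green jar with the fingers closing.

Request:
{"op": "move_arm", "data": {"rows": [[[3.3,-6.4,0,0,0],[6.6,-12.8,0,0,0],[9.9,-19.2,0,0,0],[13.2,-25.5,0,0,0],[15,-29,0,0,0],[15,-29,0,0,0]]], "newtons": 20}}

```text
clock: 0.7
eef_pos: [0.4043, 0.4136, 0.2117]
tool_rot: [0.0, 0.211, 0.977, -0.0]
ft_force: [1.2, -0.4, -0.0]
gripper_width: 0.0544
finger_force: 0.0
```

Request:
{"op": "move_arm", "data": {"rows": [[[1.6,-3.1,0,0,0],[3.4,-6.6,-2,0,0],[5.1,-10,-4,0,0],[7,-13.6,-6,0,0],[9,-17.6,-8,0,0],[11.3,-22.1,-8,0,0],[11.3,-22.1,-8,0,0],[11.3,-22.1,-8,0,0]]]}}

```text
clock: 1.37
eef_pos: [0.5182, 0.1911, 0.131]
tool_rot: [-0.0, 0.213, 0.977, -0.0]
ft_force: [-0.2, 0.8, -0.4]
gripper_width: 0.0015
finger_force: 0.0
```

Request:
{"op": "move_arm", "data": {"rows": [[[1.7,-3.2,0,0,0],[3.4,-6.5,0,0,0],[3.4,-6.5,0,0,0],[3.4,-6.5,0,0,0],[3.4,-6.5,0,0,0]]]}}

```text
clock: 1.78
eef_pos: [0.5506, 0.1298, 0.1317]
tool_rot: [-0.0, 0.211, 0.977, 0.0]
ft_force: [0.8, 0.2, -0.1]
gripper_width: 0.0004
finger_force: 0.0
```

```bash
cat > m2.py <<'E'
from h import *
t,s=Cam("top"),Cam("side");o=arm.get_obs();print(o["eef_pos"].round(4),o["ft_force"].round(1),o["gripper_width"])
a=cv2.resize(t.im[150:235,150:350],None,fx=4,fy=4,interpolation=2);b=cv2.resize(s.im[130:270,170:370],None,fx=2,fy=2,interpolation=2)
im=np.zeros((600,800,3),np.uint8);im[:240,:]=cv2.resize(a,(800,340))[:240];im[240:520,:400]=b[:280]
import sys;cv2.imwrite(f"pics/{sys.argv[1]}.png",im[:520])
E
python3 m2.py p1
```

```text
[0.5504 0.1303 0.1317] [-0.2  0.1 -0.1] 0.0005026110260280562
```

View pics/p1.png

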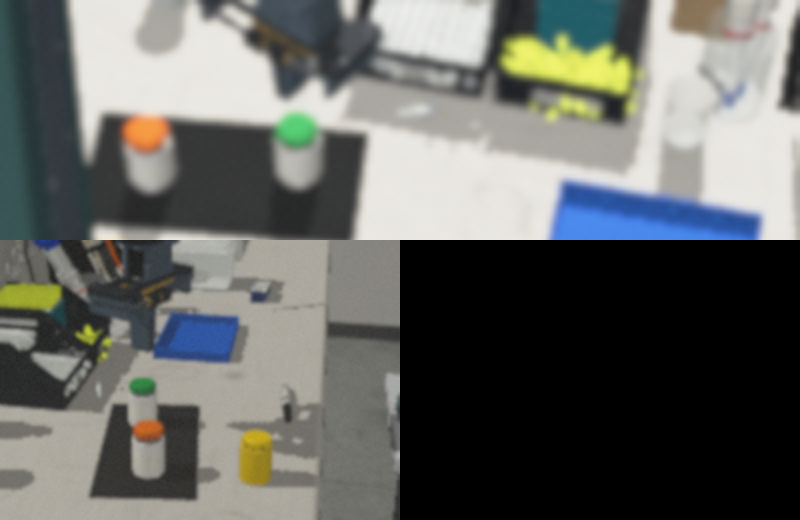

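Both crops show the closed fingers above the green lid: tip at about (222,173) in top and (242,182) in side. I'll check those against the projected tip.

Run:
```python
from h import *
t,s=Cam("top"),Cam("side");p=arm.get_obs()["eef_pos"]
for d in(0,-.019):
    print(t.proj(p+[0,0,d]),s.proj(p+[0,0,d]))
for X in([.5521,.1259,.075],[.5098,.2742,.075]):print(t.proj(X),s.proj(X))
```

```text
[[221.88725192 172.3335976 ]] [[240.76562586 185.32549446]]
[[222.09358875 175.39348766]] [[240.85107641 190.83420102]]
[[223.65905154 181.23571495]] [[240.8406725 200.9694473]]
[[185.68158513 182.23794132]] [[243.6412784  223.56335054]]
```

Run:
```python
from h import *
s=Cam("side");t=Cam("top")
a=cv2.resize(s.im[140:230,200:290],(540,540),interpolation=0);b=cv2.resize(t.im[145:205,190:250],(540,540),interpolation=0)
cv2.imwrite("pics/p2.png",cv2.resize(np.hstack([a,b]),(800,400)))
```

```text
(no output)
```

View pics/p2.png

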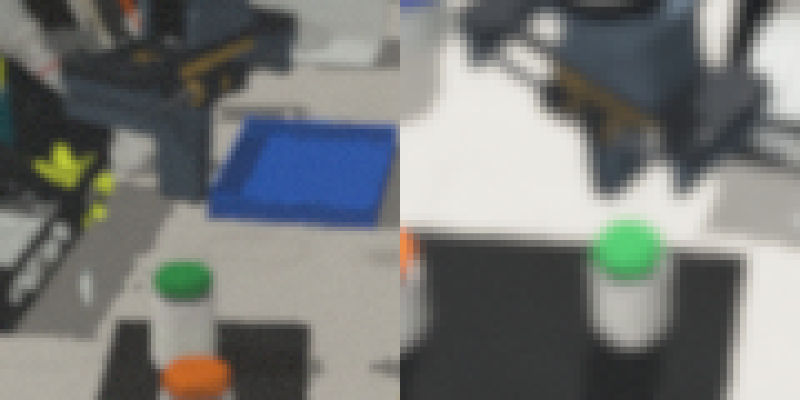

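The fingers sit right over the green lid in both views, with the tip slightly higher in the image than nominal. I'll go down and feel for contact.

Request:
{"op": "move_arm", "data": {"rows": [[[0.2,-0.4,-1,0,0],[0.2,-0.4,-2,0,0],[0.2,-0.4,-3,0,0],[0.2,-0.4,-3.2,0,0],[0.2,-0.4,-3.3,0,0],[0.2,-0.4,-3.3,0,0]]]}}

```text
clock: 2.58
eef_pos: [0.5527, 0.1254, 0.0982]
tool_rot: [-0.0, 0.211, 0.977, -0.0]
ft_force: [-0.3, 0.7, 0.2]
gripper_width: 0.0006
finger_force: 0.0
```

Request:
{"op": "move_arm", "data": {"rows": [[[0,0,-0.1,0,0],[0,0,-0.2,0,0],[0,0,-0.3,0,0],[0,0,-0.4,0,0],[0,0,-0.4,0,0]]]}}

```text
clock: 3.0
eef_pos: [0.5529, 0.1254, 0.0947]
tool_rot: [0.0, 0.211, 0.977, -0.0]
ft_force: [-1.0, 0.8, 0.1]
gripper_width: 0.0006
finger_force: 0.0
```

Request:
{"op": "move_arm", "data": {"rows": [[[0,0,-0.1,0,0],[0,0,-0.2,0,0],[0,0,-0.3,0,0],[0,0,-0.3,0,0]]]}}

```text
clock: 3.33
eef_pos: [0.5529, 0.1254, 0.0915]
tool_rot: [-0.0, 0.211, 0.977, -0.0]
ft_force: [-0.8, -0.6, 0.3]
gripper_width: 0.0007
finger_force: 0.0
```

Request:
{"op": "move_arm", "data": {"rows": [[[0,0,-0.1,0,0],[0,0,-0.2,0,0],[0,0,-0.2,0,0]]]}}

```text
clock: 3.58
eef_pos: [0.5528, 0.1254, 0.0895]
tool_rot: [-0.0, 0.211, 0.977, -0.0]
ft_force: [-0.9, -0.4, 0.4]
gripper_width: 0.0005
finger_force: 0.0
```

Request:
{"op": "move_arm", "data": {"rows": [[[0,0,-0.1,0,0],[0,0,-0.2,0,0],[0,0,-0.3,0,0],[0,0,-0.3,0,0]]]}}

```text
clock: 3.92
eef_pos: [0.5528, 0.1254, 0.0865]
tool_rot: [-0.0, 0.211, 0.977, -0.0]
ft_force: [-0.8, 0.5, -0.1]
gripper_width: 0.0007
finger_force: 0.0
```

Run:
```python
from h import *
print(arm.tcp_to_tips)
s=Cam("side");t=Cam("top");p=arm.get_obs()["eef_pos"]
print(t.proj(p-[0,0,.019]),s.proj(p-[0,0,.019]))
a=cv2.resize(s.im[160:230,205:275],(540,540),interpolation=0);b=cv2.resize(t.im[155:205,200:250],(540,540),interpolation=0)
cv2.imwrite("pics/p3.png",cv2.resize(np.hstack([a,b]),(800,400)))
```

```text
0.019
[[223.89776474 182.23260495]] [[240.65228858 202.94109776]]
```

View pics/p3.png

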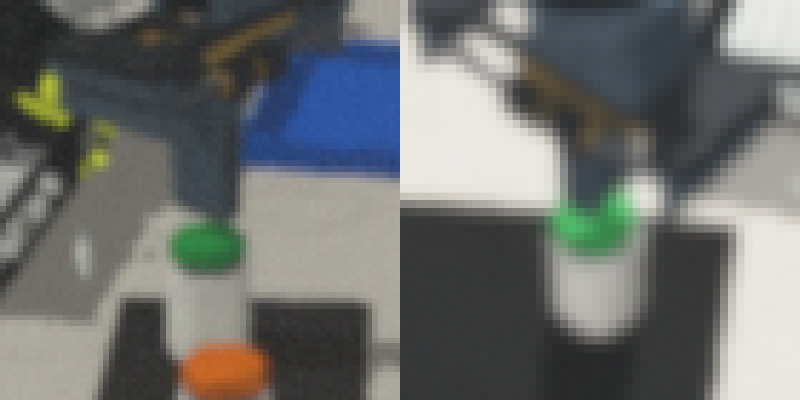

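The side view shows the tip at (241,198), just above the lid at (241,203). The top view shows it overlapping the lid's far half. The closed tips evidently stand higher than nominal, so I'll keep feeling downward.

Request:
{"op": "move_arm", "data": {"rows": [[[0,0,-0.1,0,0],[0,0,-0.2,0,0],[0,0,-0.3,0,0],[0,0,-0.3,0,0]]]}}

```text
clock: 4.35
eef_pos: [0.5528, 0.1254, 0.0835]
tool_rot: [-0.0, 0.211, 0.977, -0.0]
ft_force: [-0.5, 0.5, 0.6]
gripper_width: 0.0006
finger_force: 0.0
```

Request:
{"op": "move_arm", "data": {"rows": [[[0,0,-0.1,0,0],[0,0,-0.2,0,0],[0,0,-0.3,0,0],[0,0,-0.3,0,0]]]}}

```text
clock: 4.68
eef_pos: [0.5528, 0.1254, 0.0805]
tool_rot: [-0.0, 0.211, 0.977, -0.0]
ft_force: [0.1, -0.9, -0.6]
gripper_width: 0.0006
finger_force: 0.0
```

Request:
{"op": "move_arm", "data": {"rows": [[[0,0,-0.1,0,0],[0,0,-0.2,0,0],[0,0,-0.2,0,0]]]}}

```text
clock: 4.93
eef_pos: [0.5529, 0.1254, 0.0785]
tool_rot: [-0.0, 0.211, 0.977, -0.0]
ft_force: [0.1, 0.3, 0.1]
gripper_width: 0.0003
finger_force: 0.0
```

Request:
{"op": "move_arm", "data": {"rows": [[[0,0,-0.1,0,0],[0,0,-0.2,0,0],[0,0,-0.2,0,0]]]}}

```text
clock: 5.18
eef_pos: [0.5529, 0.1254, 0.0765]
tool_rot: [-0.0, 0.211, 0.977, -0.0]
ft_force: [-0.4, -0.2, -0.3]
gripper_width: 0.0004
finger_force: 0.0
```

Request:
{"op": "move_arm", "data": {"rows": [[[0,0,-0.1,0,0],[0,0,-0.2,0,0],[0,0,-0.2,0,0]]]}}

```text
clock: 5.43
eef_pos: [0.5528, 0.1254, 0.0745]
tool_rot: [-0.0, 0.211, 0.977, -0.0]
ft_force: [-0.2, -0.0, -0.3]
gripper_width: 0.0007
finger_force: 0.0
```

Run:
```python
from h import *
s=Cam("side");t=Cam("top");p=arm.get_obs()["eef_pos"]
print(t.proj(p-[0,0,.019]),s.proj(p-[0,0,.019]))
im=cv2.imread("pics/side0.png")
P=np.array([.28897,.63718,.21115]);y=np.array([.4126,.9101,0])
for d in(0,-.019):print([s.proj(P+k*.05*y+[0,0,d])[0].round(1) for k in(-1,1)])
a=cv2.resize(s.im[160:230,205:275],(540,540),interpolation=0);b=cv2.resize(im[190:290,260:360],(540,540),interpolation=0)
cv2.imwrite("pics/p4.png",cv2.resize(np.hstack([a,b]),(800,400)))
```

```text
[[224.01834533 184.07718536]] [[240.71013727 206.28790418]]
[array([330.1, 249.3]), array([304.7, 274.6])]
[array([329.4, 257.8]), array([304.2, 283.8])]
```

View pics/p4.png

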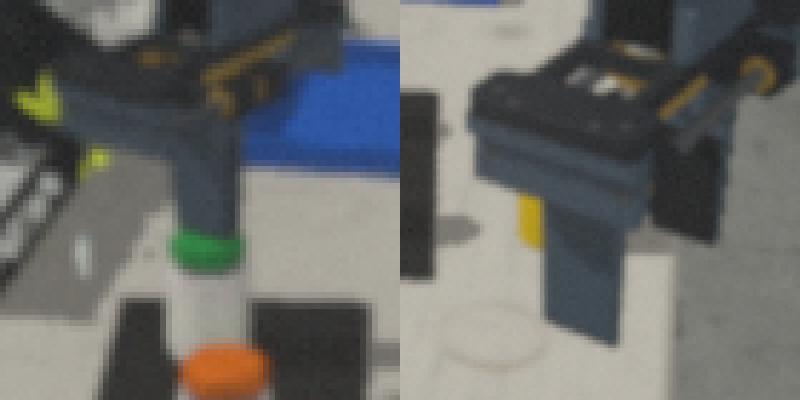

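The start crop shows the open fingertip at about (305,276), only about 3 mm ahead of the reported TCP, so the reported z reads about 15 mm low against the cameras. Lid contact will give the true offset. In the side crop the tip is now almost on the green lid at (241,202).

Request:
{"op": "move_arm", "data": {"rows": [[[0,0,-0.1,0,0],[0,0,-0.1,0,0]]]}}

```text
clock: 5.7
eef_pos: [0.5529, 0.1254, 0.0736]
tool_rot: [-0.0, 0.211, 0.977, -0.0]
ft_force: [-0.3, -0.6, 0.5]
gripper_width: 0.0005
finger_force: 0.0
```

Request:
{"op": "move_arm", "data": {"rows": [[[0,0,-0.1,0,0],[0,0,-0.1,0,0]]]}}

```text
clock: 5.87
eef_pos: [0.553, 0.1254, 0.0728]
tool_rot: [-0.0, 0.211, 0.977, -0.0]
ft_force: [-1.3, 0.0, 2.2]
gripper_width: 0.0004
finger_force: 0.9
```

Request:
{"op": "move_arm", "data": {"rows": [[[0,0,-0.1,0,0],[0,0,-0.1,0,0]]]}}

```text
clock: 6.03
eef_pos: [0.553, 0.1254, 0.0718]
tool_rot: [0.0, 0.211, 0.977, 0.0]
ft_force: [-0.9, -0.3, 3.0]
gripper_width: 0.0
finger_force: 1.6
```

Request:
{"op": "move_arm", "data": {"rows": [[[0,0,-0.1,0,0],[0,0,-0.1,0,0]]]}}

```text
clock: 6.2
eef_pos: [0.553, 0.1255, 0.0708]
tool_rot: [0.0, 0.211, 0.977, 0.0]
ft_force: [-1.1, 0.6, 3.2]
gripper_width: 0.0007
finger_force: 1.7
```

Request:
{"op": "move_arm", "data": {"rows": [[[0,0,-0.1,0,0],[0,0,-0.1,0,0]]]}}

```text
clock: 6.37
eef_pos: [0.553, 0.1254, 0.0697]
tool_rot: [0.0, 0.211, 0.977, 0.0]
ft_force: [-1.1, -0.1, 2.4]
gripper_width: 0.0004
finger_force: 1.7
```

Request:
{"op": "move_arm", "data": {"rows": [[[0,0,-0.1,0,0],[0,0,-0.1,0,0]]]}}

```text
clock: 6.53
eef_pos: [0.5531, 0.1255, 0.069]
tool_rot: [0.0, 0.211, 0.977, 0.0]
ft_force: [-2.6, -0.2, 8.4]
gripper_width: 0.0007
finger_force: 4.2
```

Request:
{"op": "move_arm", "data": {"rows": [[[0,0,-0.1,0,0],[0,0,-0.1,0,0]]]}}

```text
clock: 6.7
eef_pos: [0.5534, 0.1255, 0.0689]
tool_rot: [0.0, 0.211, 0.977, 0.0]
ft_force: [-8.2, -1.9, 24.3]
gripper_width: 0.0005
finger_force: 12.3
```

The hard stop is felt at a reading of 0.069, after about 4.4 mm of travel, so the green lid is home. Tips true z is about the reading plus 2 mm. Next is the orange lid.

Request:
{"op": "move_arm", "data": {"rows": [[[0,0,1,0,0],[0,0,3.5,0,0],[-1.1,3.7,3.5,0,0],[-2.2,7.5,3.5,0,0],[-3.3,11.2,3.5,0,0],[-4.3,14.9,3.5,0,0],[-4.3,14.9,3.5,0,0],[-4.3,14.9,3.5,0,0]]]}}

```text
clock: 7.37
eef_pos: [0.5093, 0.2759, 0.1027]
tool_rot: [0.0, 0.21, 0.978, 0.0]
ft_force: [-0.1, -0.1, -0.2]
gripper_width: 0.0003
finger_force: 0.0
```

Request:
{"op": "move_arm", "data": {"rows": [[[0,0,-0.7,0,0],[0,0,-1.4,0,0],[0,0,-1.9,0,0],[0,0,-2.2,0,0],[0,0,-2.3,0,0],[0,0,-2.3,0,0]]]}}

```text
clock: 7.87
eef_pos: [0.5099, 0.2739, 0.0792]
tool_rot: [-0.0, 0.212, 0.977, -0.0]
ft_force: [-0.1, -0.8, 0.0]
gripper_width: 0.0008
finger_force: 0.0
```

Position matches the target (0.5098, 0.2742). Pressing in small steps.

Request:
{"op": "move_arm", "data": {"rows": [[[0,0,-0.1,0,0],[0,0,-0.2,0,0],[0,0,-0.3,0,0],[0,0,-0.4,0,0],[0,0,-0.4,0,0]]]}}

```text
clock: 8.28
eef_pos: [0.5099, 0.2744, 0.0756]
tool_rot: [0.0, 0.211, 0.977, -0.0]
ft_force: [-0.8, -0.0, 0.2]
gripper_width: 0.0004
finger_force: 0.0
```

Request:
{"op": "move_arm", "data": {"rows": [[[0,0,-0.1,0,0],[0,0,-0.2,0,0],[0,0,-0.3,0,0],[0,0,-0.3,0,0]]]}}

```text
clock: 8.62
eef_pos: [0.51, 0.2745, 0.0728]
tool_rot: [0.0, 0.211, 0.977, 0.0]
ft_force: [-1.7, -0.8, 3.4]
gripper_width: 0.0004
finger_force: 1.2
```

Request:
{"op": "move_arm", "data": {"rows": [[[0,0,-0.1,0,0],[0,0,-0.2,0,0],[0,0,-0.2,0,0]]]}}

```text
clock: 8.87
eef_pos: [0.5101, 0.2745, 0.0708]
tool_rot: [0.0, 0.211, 0.977, 0.0]
ft_force: [-0.4, -0.1, 2.4]
gripper_width: 0.0004
finger_force: 1.4
```

Request:
{"op": "move_arm", "data": {"rows": [[[0,0,-0.1,0,0],[0,0,-0.1,0,0]]]}}

```text
clock: 9.03
eef_pos: [0.5101, 0.2745, 0.0698]
tool_rot: [0.0, 0.211, 0.977, 0.0]
ft_force: [-0.9, -0.2, 3.2]
gripper_width: 0.0009
finger_force: 1.6
```

Request:
{"op": "move_arm", "data": {"rows": [[[0,0,-0.1,0,0],[0,0,-0.1,0,0]]]}}

```text
clock: 9.2
eef_pos: [0.5101, 0.2745, 0.069]
tool_rot: [0.0, 0.211, 0.977, 0.0]
ft_force: [-2.5, -1.0, 7.3]
gripper_width: 0.0002
finger_force: 3.5
```

Request:
{"op": "move_arm", "data": {"rows": [[[0,0,-0.1,0,0],[0,0,-0.1,0,0]]]}}

```text
clock: 9.37
eef_pos: [0.5105, 0.2747, 0.0689]
tool_rot: [0.0, 0.211, 0.977, 0.0]
ft_force: [-7.1, -3.4, 23.3]
gripper_width: 0.0008
finger_force: 11.4
```

Request:
{"op": "move_arm", "data": {"rows": [[[0,0,1,0,0],[0,0,4,0,0],[1.1,-3.7,6,0,3],[2.2,-7.5,6,0,9],[3.3,-11.2,6,0,9],[4.2,-14.9,6,0,9],[4.2,-14.9,6,0,9],[4.2,-14.9,6,0,9]]]}}

```text
clock: 10.03
eef_pos: [0.5523, 0.1239, 0.1278]
tool_rot: [0.0, 0.213, 0.977, 0.0]
ft_force: [-0.7, 0.7, 0.5]
gripper_width: 0.0377
finger_force: 0.0
```

```bash
cat > m3.py <<'E'
from h import *
t,s=Cam("top"),Cam("side");o=arm.get_obs();print(o["clock"],o["eef_pos"].round(4),o["ft_force"].round(2),o["gripper_width"].round(4))
W={"green":((200,140,250,205),(215,165,270,230)),"orange":((165,165,208,205),(225,205,265,250))}
for k in W:
    A=t.mask(*COL[k],W[k][0]);B=s.mask(*COL[k],W[k][1])
    if A is None or B is None: print(k,A is None,B is None);continue
    X,e=tri(t,A[2],s,B[2]);print(k,A[1],B[1],X.round(4),np.round(e,2))
E
python3 m3.py
```

```text
Traceback (most recent call last):
  File "m3.py", line 2, in <module>
    t,s=Cam("top"),Cam("side");o=arm.get_obs();print(o["clock"],o["eef_pos"].round(4),o["ft_force"].round(2),o["gripper_width"].round(4))
                                                                                                             ^^^^^^^^^^^^^^^^^^^^^^^^
AttributeError: 'float' object has no attribute 'round'
```

Request:
{"op": "move_arm", "data": {"rows": [[[0,0,0,0,9],[0,0,0,0,9],[0,0,0,0,9],[0,0,0,0,9],[0,0,0,0,9],[0,0,0,0,9]]]}}

```text
clock: 10.63
eef_pos: [0.5519, 0.1257, 0.1277]
tool_rot: [-0.0, 0.211, 0.977, -0.0]
ft_force: [0.3, 0.2, -0.9]
gripper_width: 0.0855
finger_force: 0.0
```

```bash
sed -i 's/o\["gripper_width"\].round(4)/o["gripper_width"]/' m3.py; python3 m3.py
```

```text
10.7333 [0.552  0.1255 0.1277] [-0.39 -0.37 -0.72] 0.08960175561960455
green [219 179  10   8  61] [235 200  12   7  64] [0.5521 0.1259 0.066 ] [0.12 0.15]
orange [181 180  11   8  69] [236 222  16   9 104] [0.5098 0.2737 0.0677] [0.26 0.37]
```

Both lids measure 3–4 mm lower than before, and the jars haven't moved. Now I'll lower round the green jar.

Request:
{"op": "move_arm", "data": {"rows": [[[0,0,-1.5,0,9],[0,0,-3.5,0,9],[0,0,-5.5,0,9],[0,0,-7.5,0,9],[0,0,-8.5,0,9],[0,0,-8.5,0,9]]]}}

```text
clock: 11.23
eef_pos: [0.5507, 0.1252, 0.0408]
tool_rot: [-0.001, 0.211, 0.977, -0.001]
ft_force: [-1.4, 0.2, -0.7]
gripper_width: 0.0899
finger_force: 0.0
```

Request:
{"op": "move_arm", "data": {"rows": [[[0,0,-0.6,0,9],[0,0,-1.2,0,9],[0,0,-1.8,0,9],[0,0,-2.4,0,9],[0,0,-2.6,0,9],[0,0,-2.6,0,9]]]}}

```text
clock: 11.73
eef_pos: [0.5517, 0.1254, 0.0163]
tool_rot: [-0.0, 0.211, 0.977, -0.0]
ft_force: [-0.8, 0.3, -0.2]
gripper_width: 0.0899
finger_force: 0.0
```

```bash
python3 m3.py
python3 - <<'E'
from h import *
s=Cam("side");t=Cam("top")
a=cv2.resize(s.im[160:240,200:280],(540,540),interpolation=0);b=cv2.resize(t.im[155:215,195:255],(540,540),interpolation=0)
cv2.imwrite("pics/p5.png",cv2.resize(np.hstack([a,b]),(800,400)))
E
```

```text
11.8333 [0.552  0.1254 0.0168] [-0.91 -0.34  0.1 ] 0.09014312735646748
green [218 178  12   9  62] [236 201  12   7  61] [0.55   0.1263 0.0669] [0.45 0.57]
orange [181 180  11   8  70] [236 222  16   9 106] [0.5099 0.2736 0.0675] [0.23 0.32]
```

View pics/p5.png

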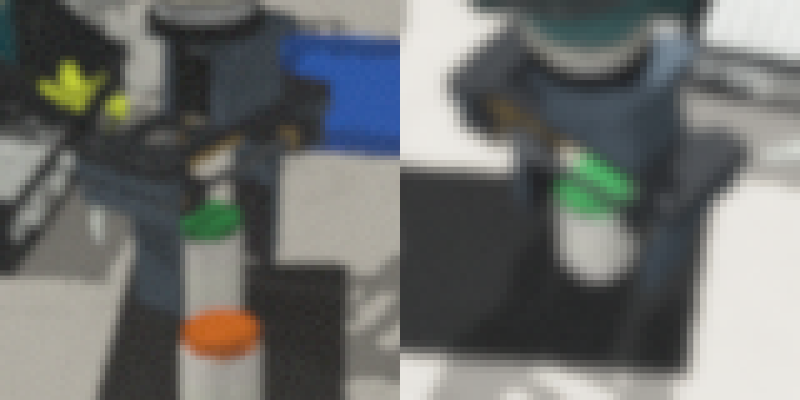

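The crop shows the green jar standing between the open fingers, clear of the mat edge. Closing.

Request:
{"op": "move_arm", "data": {"rows": [[[0,0,0,0,4],[0,0,0,0,4],[0,0,0,0,4],[0,0,0,0,4],[0,0,0,0,4],[0,0,0,0,4],[0,0,0,0,4],[0,0,0,0,4]]], "newtons": 25}}

```text
clock: 12.6
eef_pos: [0.5523, 0.1256, 0.0169]
tool_rot: [0.0, 0.211, 0.977, 0.0]
ft_force: [2.1, 2.4, 0.7]
gripper_width: 0.0471
finger_force: 25.0
```

Request:
{"op": "move_arm", "data": {"rows": [[[0,0,0,0,4],[0,0,0,0,4],[0,0,0,0,4]]]}}

```text
clock: 12.85
eef_pos: [0.5523, 0.1256, 0.0169]
tool_rot: [0.0, 0.211, 0.977, 0.0]
ft_force: [1.3, 3.5, 1.4]
gripper_width: 0.0469
finger_force: 25.0
```

Request:
{"op": "move_arm", "data": {"rows": [[[0,0,0.5,0,4],[0,0,1.5,0,4],[0,0,3,0,4],[0,0,5,0,4],[0,0,7,0,4],[0,0,8,0,4],[0,0,8,0,4],[0,0,8,0,4]]]}}

```text
clock: 13.52
eef_pos: [0.5518, 0.1253, 0.0968]
tool_rot: [0.0, 0.211, 0.977, 0.0]
ft_force: [-1.2, -0.1, -5.8]
gripper_width: 0.0474
finger_force: 25.0
```

Request:
{"op": "move_arm", "data": {"rows": [[[0,0,0,0,4],[0,0,0,0,4],[0,0,0,0,4],[0,0,0,0,4]]]}}

```text
clock: 13.85
eef_pos: [0.5516, 0.1254, 0.096]
tool_rot: [-0.001, 0.211, 0.977, -0.0]
ft_force: [-0.1, -0.6, -4.3]
gripper_width: 0.0468
finger_force: 25.0
```

```bash
sed -i 's/^W=/f=[]\nfor i in range(6): imaging.camera("top");f.append(arm.get_obs()["ft_force"])\nprint("F",np.mean(f,0).round(2))\nW=/' m3.py; python3 m3.py
```

```text
13.95 [0.5517 0.1254 0.0963] [-0.42 -0.48 -5.55] 0.04713167762657387
F [ 0.22 -0.17 -4.65]
green [218 170   6   4  18] [240 176   9   8  55] [0.5393 0.1316 0.1513] [0.34 0.43]
orange [181 180  11   8  70] [236 221  16  10 115] [0.5101 0.2734 0.068 ] [0.1  0.14]
```

Green weighs about 4.65 N (0.47 kg), which is in the heavy range. Setting it back.

Request:
{"op": "move_arm", "data": {"rows": [[[0,0,-1,0,4],[0,0,-3,0,4],[0,0,-5,0,4],[0,0,-6.5,0,4],[0,0,-7.3,0,4],[0,0,-7.6,0,4],[0,0,-7.8,0,4],[0,0,-7.9,0,4]]]}}

```text
clock: 14.92
eef_pos: [0.5524, 0.1255, 0.018]
tool_rot: [0.0, 0.211, 0.977, 0.0]
ft_force: [0.3, -0.1, -5.0]
gripper_width: 0.0469
finger_force: 25.0
```

Request:
{"op": "move_arm", "data": {"rows": [[[0,0,-0.05,0,4],[0,0,-0.1,0,4],[0,0,-0.1,0,4],[0,0,-0.1,0,4]]]}}

```text
clock: 15.25
eef_pos: [0.5522, 0.1255, 0.0171]
tool_rot: [0.0, 0.211, 0.977, 0.0]
ft_force: [-0.1, -0.9, -4.5]
gripper_width: 0.0471
finger_force: 25.0
```

Request:
{"op": "move_arm", "data": {"rows": [[[0,0,-0.04,0,4],[0,0,-0.04,0,4]]]}}

```text
clock: 15.42
eef_pos: [0.5523, 0.1255, 0.0168]
tool_rot: [0.0, 0.211, 0.977, 0.0]
ft_force: [-1.7, -1.2, 5.1]
gripper_width: 0.0474
finger_force: 25.0
```

Request:
{"op": "move_arm", "data": {"rows": [[[0,0,-0.04,0,4],[0,0,-0.04,0,4]]]}}

```text
clock: 15.58
eef_pos: [0.5523, 0.1255, 0.0168]
tool_rot: [0.0, 0.211, 0.977, 0.0]
ft_force: [-5.5, -0.1, 12.7]
gripper_width: 0.0471
finger_force: 25.0
```

Green is down. Opening.

Request:
{"op": "move_arm", "data": {"rows": [[[0,0,0.05,0,9],[0,0,0.05,0,9],[0,0,0.05,0,9],[0,0,0.05,0,9],[0,0,0.05,0,9],[0,0,0.05,0,9],[0,0,0.05,0,9],[0,0,0.05,0,9]]]}}

```text
clock: 16.25
eef_pos: [0.552, 0.1254, 0.0164]
tool_rot: [0.0, 0.211, 0.977, -0.0]
ft_force: [0.0, -0.4, 0.8]
gripper_width: 0.0901
finger_force: 0.0
```

Request:
{"op": "move_arm", "data": {"rows": [[[0,0,1,0,9],[0,0,3.5,0,9],[0,0,7,0,9],[0,0,10.5,0,9],[-1.1,3.7,11,0,9],[-2.2,7.5,11,0,9],[-3.3,11.2,11,0,9],[-4.2,14.8,11,0,9]]]}}

```text
clock: 16.92
eef_pos: [0.5093, 0.275, 0.1277]
tool_rot: [0.0, 0.212, 0.977, 0.0]
ft_force: [0.8, -0.0, -0.5]
gripper_width: 0.0902
finger_force: 0.0
```

Request:
{"op": "move_arm", "data": {"rows": [[[0,0,0,0,9],[0,0,0,0,9],[0,0,0,0,9]]]}}

```text
clock: 17.17
eef_pos: [0.5099, 0.2733, 0.1268]
tool_rot: [0.0, 0.211, 0.977, -0.0]
ft_force: [0.2, -0.2, 0.4]
gripper_width: 0.0902
finger_force: 0.0
```

```bash
python3 m3.py
```

```text
17.2667 [0.5102 0.2725 0.1266] [-0.76 -0.73 -0.31] 0.08998667662331775
F [-0.07 -0.31  0.03]
green [219 180  11   7  60] [238 200  10   7  61] [0.5488 0.1233 0.0671] [0.14 0.17]
orange [181 180  11   8  69] [236 222  16   9 107] [0.51   0.2737 0.0676] [0.23 0.33]
```

Request:
{"op": "move_arm", "data": {"rows": [[[0,0.1,-1.5,0,9],[0,0.1,-3.5,0,9],[0,0.1,-5.5,0,9],[0,0.1,-7.5,0,9],[0,0.1,-8.5,0,9],[0,0.1,-9.5,0,9],[0,0.1,-10.3,0,9],[0,0.1,-10.9,0,9]]]}}

```text
clock: 18.23
eef_pos: [0.5101, 0.2745, 0.017]
tool_rot: [0.0, 0.211, 0.977, 0.0]
ft_force: [0.3, -0.4, -0.8]
gripper_width: 0.0904
finger_force: 0.0
```

Request:
{"op": "move_arm", "data": {"rows": [[[0,0,0,0,9],[0,0,0,0,4],[0,0,0,0,4],[0,0,0,0,4],[0,0,0,0,4],[0,0,0,0,4],[0,0,0,0,4],[0,0,0,0,4]]]}}

```text
clock: 18.9
eef_pos: [0.5101, 0.2745, 0.0176]
tool_rot: [0.0, 0.211, 0.977, 0.0]
ft_force: [1.7, 0.7, 0.5]
gripper_width: 0.0464
finger_force: 3.3
```

Request:
{"op": "move_arm", "data": {"rows": [[[0,0,0,0,4],[0,0,0,0,4],[0,0,0,0,4],[0,0,0,0,4]]]}}

```text
clock: 19.23
eef_pos: [0.5101, 0.2746, 0.0176]
tool_rot: [0.0, 0.211, 0.977, 0.0]
ft_force: [0.1, 1.0, 3.1]
gripper_width: 0.0454
finger_force: 25.0
```

Request:
{"op": "move_arm", "data": {"rows": [[[0,0,0,0,4],[0,0,0,0,4]]]}}

```text
clock: 19.4
eef_pos: [0.5101, 0.2746, 0.0176]
tool_rot: [0.0, 0.211, 0.977, 0.0]
ft_force: [0.2, 0.6, 5.2]
gripper_width: 0.0459
finger_force: 25.0
```

```bash
python3 m3.py
python3 - <<'E'
from h import *
s=Cam("side");t=Cam("top")
a=cv2.resize(s.im[170:260,200:290],(540,540),interpolation=2);b=cv2.resize(t.im[155:225,165:235],(540,540),interpolation=2)
cv2.imwrite("pics/p6.png",cv2.resize(np.hstack([a,b]),(800,400)))
E
```

```text
19.5 [0.5101 0.2745 0.0176] [-0.08  1.    5.37] 0.046071079500557034
F [-0.14  0.82  5.47]
green False True
orange [183 185   1   1   1] [244 223   8   8  43] [0.4969 0.2819 0.0702] [0.03 0.05]
```

View pics/p6.png

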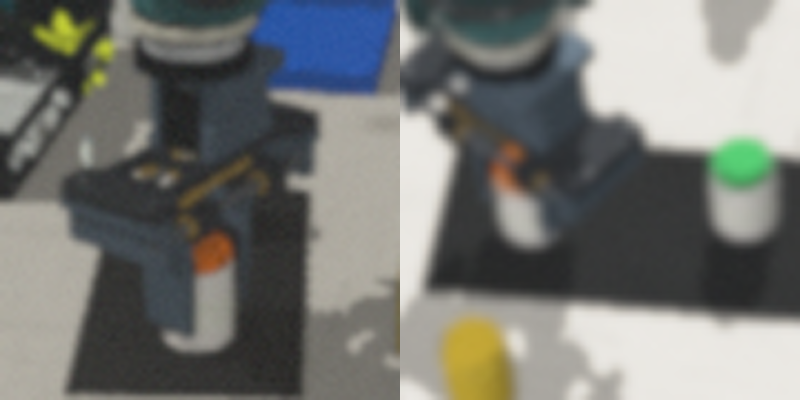

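The grip looks sound: the orange jar is upright between the fingers at side (247,240), and green stands upright at top (225,185). Lifting.

Request:
{"op": "move_arm", "data": {"rows": [[[0,0,0.5,0,4],[0,0,1.5,0,4],[0,0,3,0,4],[0,0,5,0,4],[0,0,7,0,4],[0,0,8,0,4],[0,0,8,0,4],[0,0,8,0,4]]]}}

```text
clock: 20.57
eef_pos: [0.5099, 0.2744, 0.0976]
tool_rot: [0.0, 0.211, 0.977, 0.0]
ft_force: [-0.5, 0.1, -2.0]
gripper_width: 0.0463
finger_force: 25.0
```

Request:
{"op": "move_arm", "data": {"rows": [[[0,0,0,0,4],[0,0,0,0,4],[0,0,0,0,4]]]}}

```text
clock: 20.82
eef_pos: [0.5094, 0.2742, 0.0964]
tool_rot: [-0.001, 0.211, 0.977, -0.001]
ft_force: [-0.5, -0.0, -2.0]
gripper_width: 0.046
finger_force: 25.0
```

```bash
sed -i 's/225,205,265,250/215,165,275,260/;s/165,165,208,205/165,145,208,205/' m3.py; python3 m3.py;python3 - <<'E'
from h import *
s=Cam("side");t=Cam("top")
a=cv2.resize(s.im[150:260,190:300],(540,540),interpolation=2);b=cv2.resize(t.im[145:225,155:235],(540,540),interpolation=2)
cv2.imwrite("pics/p7.png",cv2.resize(np.hstack([a,b]),(800,400)))
E
```

```text
20.9167 [0.5096 0.2743 0.0967] [ 0.   -0.29 -2.28] 0.04591756641884254
F [-0.14 -0.16 -2.12]
green False True
orange [179 172   3   2   5] [243 197   9   9  58] [0.4965 0.2837 0.1514] [0.3  0.43]
```

Orange weighs about 2.1 N (0.22 kg), so green (0.47 kg) is the heavier. Setting orange back.

Request:
{"op": "move_arm", "data": {"rows": [[[0,0,-1,0,4],[0,0,-3,0,4],[0,0,-5,0,4],[0,0,-6.5,0,4],[0,0,-7.3,0,4],[0,0,-7.6,0,4],[0,0,-7.8,0,4],[0,0,-7.8,0,4]]]}}

```text
clock: 21.98
eef_pos: [0.5102, 0.2745, 0.0196]
tool_rot: [0.0, 0.211, 0.977, 0.0]
ft_force: [-0.2, -0.1, -2.0]
gripper_width: 0.0459
finger_force: 25.0
```

Request:
{"op": "move_arm", "data": {"rows": [[[0,0,-0.05,0,4],[0,0,-0.1,0,4],[0,0,-0.1,0,4]]]}}

```text
clock: 22.23
eef_pos: [0.5103, 0.2746, 0.019]
tool_rot: [0.0, 0.211, 0.977, 0.0]
ft_force: [1.0, -0.5, -2.0]
gripper_width: 0.0455
finger_force: 25.0
```

Request:
{"op": "move_arm", "data": {"rows": [[[0,0,-0.05,0,4],[0,0,-0.05,0,4]]]}}

```text
clock: 22.4
eef_pos: [0.5101, 0.2745, 0.0181]
tool_rot: [0.0, 0.211, 0.977, 0.0]
ft_force: [1.0, 0.2, -1.1]
gripper_width: 0.0459
finger_force: 25.0
```

Request:
{"op": "move_arm", "data": {"rows": [[[0,0,-0.04,0,4],[0,0,-0.04,0,4]]]}}

```text
clock: 22.57
eef_pos: [0.51, 0.2745, 0.0176]
tool_rot: [0.0, 0.211, 0.977, 0.0]
ft_force: [1.0, -0.9, -1.1]
gripper_width: 0.0461
finger_force: 25.0
```

Request:
{"op": "move_arm", "data": {"rows": [[[0,0,-0.04,0,4],[0,0,-0.04,0,4]]]}}

```text
clock: 22.73
eef_pos: [0.51, 0.2744, 0.0175]
tool_rot: [-0.0, 0.211, 0.977, -0.0]
ft_force: [-3.1, -1.4, 7.8]
gripper_width: 0.0461
finger_force: 25.0
```

Request:
{"op": "move_arm", "data": {"rows": [[[0,0,0,0,9],[0,0,0,0,9],[0,0,0,0,9],[0,0,0,0,9],[0,0,0,0,9],[0,0,0,0,9],[0,0,0,0,9],[0,0,0,0,9]]]}}

```text
clock: 23.4
eef_pos: [0.5099, 0.2744, 0.0171]
tool_rot: [-0.0, 0.211, 0.977, -0.0]
ft_force: [-0.6, 0.5, -0.1]
gripper_width: 0.0899
finger_force: 0.0
```

Request:
{"op": "move_arm", "data": {"rows": [[[0,0,1,0,9],[0,0,3.5,0,9],[0,0,7,0,9],[0,0,10.5,0,9],[1.0,-3.7,11,0,9],[2.0,-7.5,11,0,9],[3.0,-11.2,11,0,9],[4.1,-14.9,11,0,9]]]}}

```text
clock: 24.07
eef_pos: [0.5512, 0.124, 0.1284]
tool_rot: [0.001, 0.211, 0.978, 0.0]
ft_force: [0.4, 1.4, -0.4]
gripper_width: 0.0902
finger_force: 0.0
```

Request:
{"op": "move_arm", "data": {"rows": [[[0,0,0,0,9],[0,0,0,0,9],[0,0,0,0,9]]]}}

```text
clock: 24.32
eef_pos: [0.551, 0.1255, 0.1276]
tool_rot: [0.0, 0.212, 0.977, 0.0]
ft_force: [0.4, 0.4, 0.2]
gripper_width: 0.09
finger_force: 0.0
```

```bash
python3 m3.py
python3 - <<'E'
from h import *
s=Cam("side");t=Cam("top")
a=cv2.resize(s.im[160:260,190:290],(540,540),interpolation=2);b=cv2.resize(t.im[145:225,165:245],(540,540),interpolation=2)
cv2.imwrite("pics/p8.png",cv2.resize(np.hstack([a,b]),(800,400)))
E
```

```text
24.4167 [0.5507 0.1263 0.1273] [-0.83 -0.11  0.09] 0.09027673935747237
F [ 0.3  -0.43 -0.01]
green [219 180  11   7  61] [236 200  12   7  69] [0.5504 0.1233 0.0662] [0.02 0.03]
orange [181 180  11   8  73] [237 222  15   9 105] [0.509  0.2728 0.0679] [0.24 0.34]
```

View pics/p8.png

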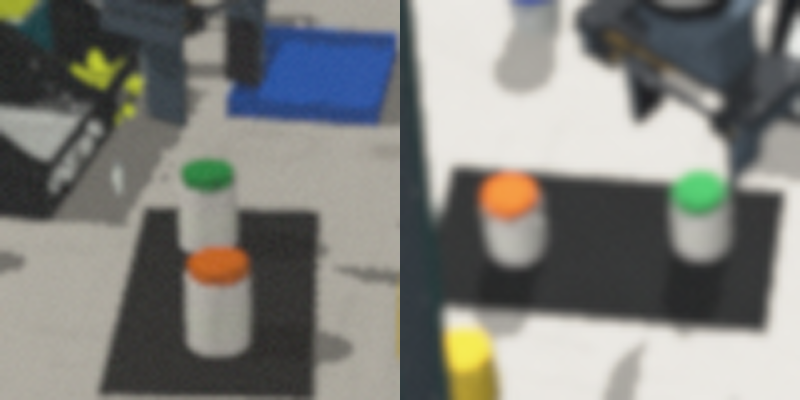

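Both jars stand upright on the mat with lids home, orange at top (186,184) and green at (225,184). Now regrasping green, the heavier one.

Request:
{"op": "move_arm", "data": {"rows": [[[0,-0.1,-1.5,0,9],[0,-0.1,-3.5,0,9],[0,-0.1,-5.5,0,9],[0,-0.1,-7.5,0,9],[0,-0.1,-8.5,0,9],[0,-0.1,-9.5,0,9],[0,-0.1,-10.4,0,9],[0,-0.1,-11,0,9]]]}}

```text
clock: 25.48
eef_pos: [0.5511, 0.1245, 0.0166]
tool_rot: [0.0, 0.211, 0.977, 0.0]
ft_force: [-0.7, -0.6, 0.0]
gripper_width: 0.0894
finger_force: 0.0
```

Request:
{"op": "move_arm", "data": {"rows": [[[0,0,0,0,9],[0,0,0,0,4],[0,0,0,0,4],[0,0,0,0,4],[0,0,0,0,4],[0,0,0,0,4],[0,0,0,0,4],[0,0,0,0,4]]], "newtons": 30}}

```text
clock: 26.15
eef_pos: [0.5513, 0.1246, 0.0174]
tool_rot: [0.0, 0.211, 0.977, 0.0]
ft_force: [-0.1, 0.3, -0.3]
gripper_width: 0.0468
finger_force: 30.0
```

Request:
{"op": "move_arm", "data": {"rows": [[[0,0,0,0,4],[0,0,0,0,4],[0,0,0,0,4],[0,0,0,0,4]]]}}

```text
clock: 26.48
eef_pos: [0.5513, 0.1246, 0.0173]
tool_rot: [0.0, 0.211, 0.977, 0.0]
ft_force: [0.2, 3.1, 4.6]
gripper_width: 0.047
finger_force: 30.0
```

Request:
{"op": "move_arm", "data": {"rows": [[[0,0,0.5,0,4],[0,0,1.5,0,4],[0,0,3,0,4],[0,0,5,0,4],[0,0,7,0,4],[0,0,9,0,4],[0,0,10.7,0,4],[0,0,10.7,0,4]]]}}

```text
clock: 27.15
eef_pos: [0.5523, 0.1246, 0.1276]
tool_rot: [0.002, 0.211, 0.977, 0.001]
ft_force: [1.2, 0.7, -4.4]
gripper_width: 0.0467
finger_force: 30.0
```

Request:
{"op": "move_arm", "data": {"rows": [[[-0.1,-1,0,0,4],[-0.3,-3,0,0,4],[-0.6,-5.8,0,0,4],[-0.9,-8.7,0,0,4],[-1.2,-11.6,0,0,4],[-1.5,-14.5,0,0,4],[-1.8,-17.4,0,0,4],[-2,-20,0,0,4]]]}}

```text
clock: 27.82
eef_pos: [0.5292, -0.0774, 0.1227]
tool_rot: [-0.001, 0.211, 0.977, -0.0]
ft_force: [-0.2, -0.5, -4.5]
gripper_width: 0.0471
finger_force: 30.0
```

Request:
{"op": "move_arm", "data": {"rows": [[[-0.3,-2.9,0,0,4],[-0.6,-5.8,0,0,4],[-0.9,-8.7,0,0,4],[-1.2,-11.6,0,0,4],[-1.5,-14.5,0,0,4],[-1.7,-16.6,0,0,4],[-1.8,-17.6,0,0,4],[-1.8,-17.6,0,0,4]]]}}

```text
clock: 28.48
eef_pos: [0.5118, -0.2531, 0.123]
tool_rot: [-0.001, 0.212, 0.977, 0.0]
ft_force: [0.2, 1.1, -4.5]
gripper_width: 0.0467
finger_force: 30.0
```

Request:
{"op": "move_arm", "data": {"rows": [[[0,0,0,0,4],[0,0,0,0,4],[0,0,0,0,4],[0,0,0,0,4]]]}}

```text
clock: 28.82
eef_pos: [0.513, -0.2507, 0.124]
tool_rot: [-0.0, 0.211, 0.978, 0.0]
ft_force: [-0.0, 0.2, -5.5]
gripper_width: 0.0472
finger_force: 30.0
```

Run:
```python
from h import *
t,s=Cam("top"),Cam("side");o=arm.get_obs();p=o["eef_pos"];print(o["clock"],p,o["ft_force"].round(1),o["gripper_width"],o["tool_rot"])
for k,w in(("green",((270,160,350,230),(230,130,310,200))),("orange",((165,145,208,205),(215,165,275,260)))):
    A=t.mask(*COL[k],w[0]);B=s.mask(*COL[k],w[1])
    if A and B: print(k,A[1],B[1],tri(t,A[2],s,B[2]))
    else: print(k,A and A[1:],B and B[1:])
print(t.proj([.513,-.251,.022]),s.proj([.513,-.251,.022]),s.proj([p[0],p[1],.11]))
m=t.mask(*COL["blue"],(270,180,350,245));q=cv2.minAreaRect(cv2.findContours(m[0],0,2)[0][0]);print(m[1],q[0],s.mask(*COL["blue"],(240,155,300,200))[1])
w=lambda c,x0,y0:cv2.resize(c.im[y0:y0+100,x0:x0+100],(400,400),interpolation=2)
cv2.imwrite("pics/final.png",np.hstack([w(s,225,120),w(t,265,155)]))
```

```text
28.9167 [ 0.51305402 -0.25093989  0.12412266] [ 0.2 -0.2 -4.6] 0.04685148920378764 [-3.60101915e-05  2.10873689e-01  9.77513317e-01  2.24986893e-05]
green [312 190   8   7  33] [272 137   6   5  25] (array([ 0.50093936, -0.2481668 ,  0.17777424]), [0.14079839051263526, 0.13245078162299836])
orange None (array([237, 221,  15,  10, 114], dtype=int32), array([244.07017544, 225.29824561]))
[[312.41946671 214.70275719]] [[270.7547875  175.48169261]] [[271.0528284  155.16923145]]
[ 286  197   53   37 1330] (312.4119873046875, 214.98399353027344) [255 169  33  18 424]
```

View pics/final.png

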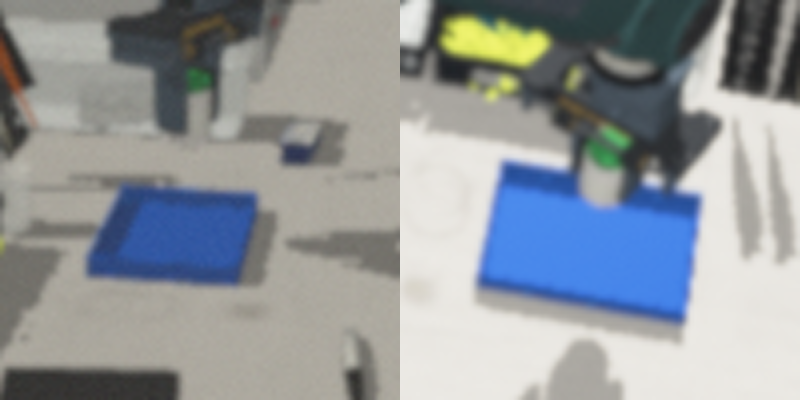

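The final view shows the green jar upright in the gripper, with its underside at side (273,155) matching a height of 0.11 m over the tray centre. Orange is still at its place on the mat (side 244,225; the arm hides it in the top view). Handing in.

```bash
python3 -c "
from plant import arm
print(arm.finish_job())"
```

```text
the job is handed in; nothing more can be done
None
```

The job is handed in: both lids are pressed home, green is the heavier jar (about 0.47 kg against 0.22 kg for orange) and is held upright about 10 cm above the middle of the tray, and the orange jar stands upright on the mat.

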